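# Slide the top sizing slug off its stack onto the hole gauge

## Task

Slide the top sizing slug sideways off its stack, out over the low side of the walnut box and onto the steel hole gauge next to it, until it lies flat and square against the middle of the gauge's stop bar. Do not lift it and do not press hard on it, do not shove the stop bar off its setting, and leave the slugs beneath in place, the lid open and the other things on the counter alone.

Things in the scene. Friction and masses are not known exactly. Their poses are not given: they have to be found in the camera images.
- box: Fixed open walnut box, 75 mm wide (x -37.5 to 37.5), 139.5 mm long (y -110 to +29.5), walls 54 mm high. Origin on the counter under the centre of the slug well, z up. The well, 59 (x) by 47 mm (y) inside, floor 14 mm up, holds four stacked slugs; it has 54 mm high walls on three sides and only a low sill at +y. Behind the well is a compartment of spare slugs. Waxed and slippery.
- sill (a point): Middle of the low sill's top at the outlet of the well, 26.5 mm from the well's centre along the box's y, 42 mm above the counter. The sill is 6 mm thick (along y) and the outlet above it is 59 mm wide: the top slug slides out over it along +y. The slugs' stack is 40 mm tall: top slug's underside 44 mm up, 2 mm above the sill; its upper face level with the walls.
- top_slug_center (a point): Centre of the top slug, a flat grey hard plastic plate 56 (x) by 44 (y) by 10 mm (z), about 45 g; centre 49 mm above the counter at first, 47 mm when on the gauge. Friction on slugs, box and gauge about 0.3; fingertips hold better, so pressing 5 to 10 N on top and moving sideways drags it, though it may slip. Over 40 N counts as pressing hard.
- second_slug_center (a point): Centre of the slug just below the top one, same size; its upper face is 44 mm above the counter. It must stay in the well.
- slug_c_center (a point): Centre of the third slug from the top, same size; stays in the well.
- slug_d_center (a point): Centre of the lowest slug, same size; stays in the well.
- gauge: Fixed black steel hole gauge beside the box. Origin on the counter, under the middle of its edge that faces the box (about 2 mm gap to the box's +y end); its x and y run as the box's. Flat top 42 mm above the counter, level with the sill, 84 mm wide (x) and 144 mm long (y from 0 to 144 mm), with three gauge holes beyond the stop bar (y above 100 mm).
- stop_face (a point): Middle of the stop bar's face towards the box (x along the face, y away from the box), 49 mm above the counter. Steel bar 64 mm wide, 12 mm thick, from 43 to 55 mm above the counter, a 16 mm knob on top up to 64 mm. It stands 50 to 68 mm from the gauge's near edge and yields along y if pushed with over 15 N. A slug touching it has its centre 22 mm before the face.
- lid (a joint): Hinge angle of the box's lid, a walnut board 139.5 mm long hinged at the top of the box's -y end: 0 closed, starts at 2.2 to 2.5 (leaning far back, its edge up to 170 mm above the counter). It stays where it is left.
- ball_plug: Blue resin ball plug, flanged cylinder 38 mm across, 36 mm tall, standing; origin under its centre. Leave alone.
- rubber_grip: Grey rubber tube 32 mm across, 40 mm tall, standing; origin under its centre. Leave alone.
- reamer: Chrome pilot reamer lying along its x, 16 mm thick handle from x = -50 to 0 mm, blade to x = +75 mm; origin on its underside where handle meets blade. Leave alone.
Mind the look-alikes: they are no part of the job. Leave any red or turquoise look-alike of the part that bears top_slug_center alone.

How it is judged:
By the outcome, as a careful person would: the job done as asked, in the order asked, and still so for the second after the job is handed in, with the robot touching nothing.
It also fails if it takes over 51 s, if anything falls off the work surface, if the arm or the gripper's body presses on something with over 40 N, if the wrist force passes 120 N, or if a joint passes its speed limit or range.

## Robot

A 6-joint arm with a two-finger parallel gripper is mounted at the origin on the work surface. World frame = base frame: x ahead of the robot, y to its left, z up, the work surface at z = 0. Lengths are in m, angles in rad, forces in N, time in s.
With the tool pointing down it reaches from about 0.3 to 1 m from the base axis. Payload 5.1 kg.
Tool frame: the origin (TCP) lies between the finger pads; the fingertips stand 22 mm ahead of it and the grasp point (between the pads) lies 3 mm ahead of it; z points along the fingers, y is the line along which they close (so a half turn about z gives the same grasp; the last joint's range is limited). The gripper opens to 95 mm and grips with 3 to 60 N. Pads are 20 mm wide; open, the fingers measure 119 mm over their backs; the gripper's body (75 mm by 180 mm) begins 59 mm behind the grasp point.
Start: joints at [1.113, 0.124, 1.65, -0, 1.367, -0.083], TCP at [0.238, 0.605, 0.237] pointing down, gripper open.
Joint ranges: [-2.61, 2.61], [-1.02, 2.33], [0.03, 2.71], [-1.35, 4.49], [0.32, 2.68], [-2.91, 2.91]. Speed limits (rad/s): [2.57, 2.57, 3.14, 3.14, 3.14, 3.14].

## Interface

Orientations are given as a unit quaternion [x, y, z, w].
In Python, from workcell import readout, vision, order gives the robot as it stands.
- The arm moves only by the tool step_arm, never from a script. Its argument "moves" is a list of rows, each an object with "xyz": the shift along the tool's x, y, z in cm, a list of three; "twist": the turn about the tool's z in degrees. A call has 1 to 12 rows; each row is the pose to reach, as a shift and turn from the pose commanded when the call began, along the tool's axes at that moment; what a row does not reach only later rows make up. A row lasts 1/8 s, in which the tool goes at most 62.5 mm and 10.7 degrees, less where a joint would pass 70% of its speed; a pose out of reach is approached as far as the arm can. A call with a gripper value outside its range is refused whole. "jaw" is the closure in counts, from 0 (fully open) to 255 (shut), set as the call begins (left out, the last holds). The fingers move at their own pace and stop on an object; "force" is the grip in N (left out, the last holds). Time passes only in rows, so rows that repeat a pose let the fingers close. It gives the time, the measured TCP pose, the force, the opening and the grip force at its end, in the units of the state.
- readout.state(): the state, without advancing time (a new reading comes with each control period).
- vision.get_image(name): name is "side" or "top" or "wrist"; returns the picture (480x640x3 uint8, red, green, blue); there is no depth.
- vision.camera_info(name): a dict with "fx", "fy", "cx", "cy" (pixels), "T" (4x4, takes a point from camera to world coordinates). Camera axes: x right, y up, looking along -z (the intrinsics and any distortion apply to the point x, -y, -z); pixel columns grow to the right and rows downward; lengths in m; the calibration is good to about 2 mm. The wrist camera is an equidistant fisheye: a pixel r from the principal point sees the ray r / f radians off the axis. A picture is of the moment at which its call begins: read the wrist's pose just before it. camera_info takes no time and is no camera call; for the wrist camera it gives the pose at the moment of the call.
- order.sign_off(): hands the job in; it is judged then, once.
The state is a dict: "time_s": time; "q": joint angles; "qvel": joint speeds; "effort": joint torques, N m; "tool_pos": TCP position; "ee_rot": TCP orientation; "contact_force": force on the tool from outside, world axes, zero at the start; "wrist_torque": the same for the moment, N m; "grip_width": opening from 0.0 (shut) to 1.0 (fully open); "gripper_force": force on a finger pad.
Only numpy, scipy, OpenCV 4.12 (cv2) and the standard library are available. Lean on these libraries where they do the work, as an engineer would, in place of code of your own. Each camera call takes 0.05 s, during which the arm holds its last target. There are 200 camera calls.

## Working session

There is one attempt and no reset: what is moved stays moved. The work goes in short steps, Python scripts to look and compute and a tool call to move; the robot and the scene stay as the last step left them, time stands still between calls to the robot, and variables do not carry over. Pictures are saved under pics/ and viewed, at most 10 in all, crops included, and the job is handed in when it is done.

Besides the shell and the picture viewer there is one more tool, called after "Request:" by a JSON object that holds its "fn" and its "kwargs", one argument or row to a line. step_arm: Moves the arm, as the interface text tells. Its arguments: {"type":"object","properties":{"moves":{"type":"array"},"jaw":{"type":"number"},"force":{"type":"number"}},"required":["moves"]}

```bash
mkdir -p pics; ls
python3 - <<'E'
from workcell import readout, vision
import cv2, numpy as np
s=readout.state(); print({k:np.round(v,3).tolist() for k,v in s.items()})
for n in("top","side"):
    im=vision.get_image(n); cv2.imwrite(f"pics/{n}0.png",im[:,:,::-1])
    i=vision.camera_info(n); print(n,{k:np.round(v,4).tolist() if not isinstance(v,str) else v for k,v in i.items()})
E
```

```text
pics
{'time_s': 0.0, 'q': [1.113, 0.124, 1.652, -0.0, 1.367, -0.083], 'qvel': [0.001, -0.001, 0.0, -0.0, 0.002, 0.0], 'effort': [-0.002, -41.761, -35.993, 0.077, 0.049, -0.0], 'tool_pos': [0.238, 0.604, 0.235], 'ee_rot': [0.186, 0.982, -0.001, -0.0], 'contact_force': [1.08, 0.845, -0.508], 'wrist_torque': [0.023, 0.039, 0.01], 'gripper_force': 0.0, 'grip_width': 1.001}
top {'fx': 584.9589, 'fy': 584.9589, 'cx': 322.4707, 'cy': 241.8251, 'T': [[-0.0111, 0.9912, -0.1318, 0.4601], [-0.9996, -0.0143, -0.0229, -0.0293], [-0.0246, 0.1315, 0.991, 0.883], [0.0, 0.0, 0.0, 1.0]]}
side {'fx': 489.8452, 'fy': 489.8452, 'cx': 316.3638, 'cy': 239.6477, 'T': [[-0.9699, 0.1592, -0.1842, 0.4344], [-0.2432, -0.595, 0.7661, 0.4604], [0.0124, 0.7878, 0.6158, 0.4736], [0.0, 0.0, 0.0, 1.0]]}
```

View pics/top0.png

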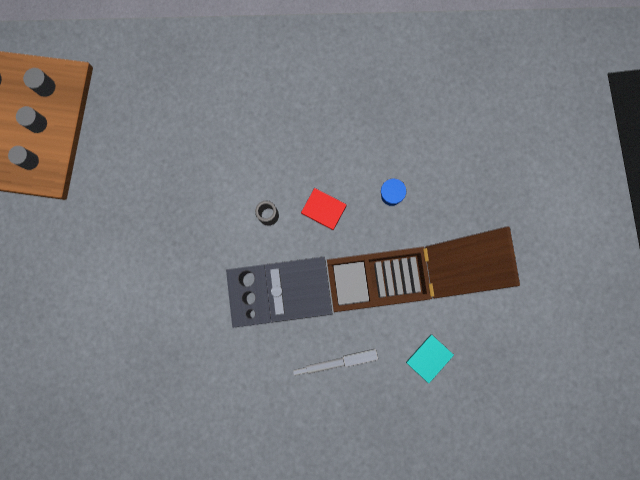

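View pics/side0.png

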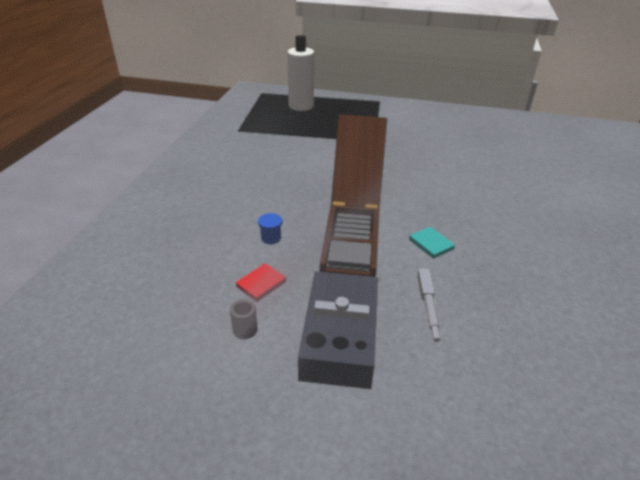

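The top view shows the grey top slug at about (351,284) in the well, the spare slugs at (398,278) and the stop bar at (278,292), with its knob at about (276,291). Things that could be mistaken for the top slug are the red plate (324,208), the turquoise plate (430,358) and the spare slugs (398,278). I choose the grey plate in the well at (351,284). The side view shows the same layout, with the gauge at (340,325).

```bash
cat > h.py <<'E'
import numpy as np, cv2
from workcell import readout, vision
def ray(i,u,v,z):
    T=np.array(i["T"]); d=T[:3,:3]@np.array([(u-i["cx"])/i["fx"],-(v-i["cy"])/i["fy"],-1]); return T[:3,3]+d*(z-T[2,3])/d[2]
def rect(mask,roi,i,z):
    x0,y0,x1,y1=roi; m=np.zeros_like(mask); m[y0:y1,x0:x1]=mask[y0:y1,x0:x1]
    c=max(cv2.findContours(m,cv2.RETR_EXTERNAL,cv2.CHAIN_APPROX_NONE)[0],key=cv2.contourArea)[:,0]
    w=np.array([ray(i,u,v,z)[:2] for u,v in c],np.float32)*1000
    return cv2.minAreaRect(w), c.mean(0)
E
python3 - <<'E'
from h import *
im=cv2.imread("pics/top0.png"); i=vision.camera_info("top")
cv2.imwrite("pics/crop.png",cv2.resize(im[220:350,215:445],None,fx=3.4,fy=3.4,interpolation=cv2.INTER_CUBIC))
g=cv2.cvtColor(im,cv2.COLOR_BGR2GRAY); print(g[284,345:357],g[292,272:284],g[300,255:265])
br=((g>140)*255).astype(np.uint8)
print("slug",rect(br,(330,250,371,320),i,.054)); print("bar",rect(br,(262,262,295,322),i,.055))
hsv=cv2.cvtColor(im,cv2.COLOR_BGR2HSV)
print(hsv[300,300],hsv[330,300])
dk=((g<85)*255).astype(np.uint8)|br
print("gauge",rect(dk,(215,250,330,330),i,.042))
E
```

```text
[153 152 155 156 156 155 152 153 153 153 155 155] [163 164 165 165 164 164 165 165 164 144  71  75] [75 76 80 80 79 79 78 79 79 80]
slug (((511.3968200683594, -49.52399826049805), (53.89122009277344, 42.66215515136719), 6.7915120124816895), array([350.76335878, 282.80152672]))
bar (((501.1344299316406, 56.31512451171875), (63.032203674316406, 14.368785858154297), 5.1067795753479), array([276.6372549 , 291.33333333]))
[118  36  84] [111  18 138]
gauge (((500.5281677246094, 53.92767333984375), (83.29529571533203, 143.86114501953125), 6.886556625366211), array([278.54632588, 292.38338658]))
```

View pics/crop.png

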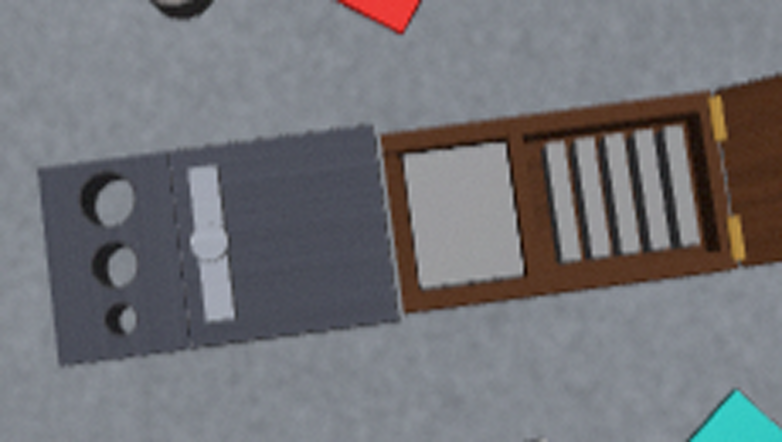

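The crop confirms the choice: the grey plate at (460,215) in the crop sits in the walnut well, open towards the gauge. The near edge of the stop bar runs from (216,165) to (235,318).

```bash
cat >> h.py <<'E'
from scipy.spatial.transform import Rotation as R
def totool(target, yaw):
    s=readout.state(); M=R.from_quat(s["ee_rot"]).as_matrix(); p=np.array(s["tool_pos"])
    a=np.degrees(np.arctan2(M[1,1],M[0,1]))
    print("p",p.round(4),"shift cm",(M.T@(np.array(target)-p)*100).round(2),"twist",round(-((yaw-a+90)%180-90),1))
E
python3 - <<'E'
from h import *
i=vision.camera_info("top"); im=cv2.imread("pics/top0.png"); g=cv2.cvtColor(im,cv2.COLOR_BGR2GRAY).astype(float)
P=[]
for v in list(range(272,284))+list(range(298,310)):   # subpixel near edge of bar, knob rows left out
    r=g[v,274:292]; k=np.where((r[:-1]>115)&(r[1:]<=115))[0][-1]
    P.append(ray(i,274+k+(r[k]-115)/(r[k]-r[k+1]),v,.055)[:2]*1000)
P=np.array(P); vx,vy,x0,y0=cv2.fitLine(P.astype(np.float32),cv2.DIST_HUBER,0,.01,.01).ravel()
print("face angle",np.degrees(np.arctan2(vy,vx)),"pt",x0,y0,"ends",P[0],P[-1])
a=np.radians(6.9); ex=np.array([np.cos(a),np.sin(a)]); ey=np.array([-ex[1],ex[0]])
s=np.array([511.4,-49.5]); print("face rel slug  x,y:",(np.array([x0,y0])-s)@ex,(np.array([x0,y0])-s)@ey, "bar ctr x",(np.array([501.1,56.3])-s)@ex,"gauge ctr",(np.array([500.5,53.9])-s)@ex)
totool([.5114,-.0495,.13],6.9)
E
```

```text
face angle 6.768932 pt 511.6854 50.774254 ends [527.86089376  52.87800653] [475.53357115  46.58657293]
face rel slug  x,y: 12.329959147339643 99.51371534385918 bar ctr x 2.4850769268324195 gauge ctr 1.601094108471577
p [0.2378 0.6044 0.2355] shift cm [-49.4  -50.81  10.64] twist 61.6
```

Request:
{"fn": "step_arm", "kwargs": {
  "moves": [
    {"xyz":[-6,-6,0],"twist":0},
    {"xyz":[-10,-10,0],"twist":8},
    {"xyz":[-14,-14,0],"twist":16},
    {"xyz":[-18,-18,0],"twist":24},
    {"xyz":[-22,-22,0],"twist":32},
    {"xyz":[-26,-26,0],"twist":40},
    {"xyz":[-30,-30.5,0],"twist":48},
    {"xyz":[-34,-34.5,1],"twist":54},
    {"xyz":[-38,-39,3],"twist":61.6},
    {"xyz":[-42,-43,5],"twist":61.6},
    {"xyz":[-46,-47,7],"twist":61.6},
    {"xyz":[-49.4,-50.8,9],"twist":61.6}
  ],
  "jaw": 196
}}

```text
time_s: 1.6
tool_pos: [0.512, -0.0507, 0.1458]
ee_rot: [0.663, 0.748, 0.0, -0.0]
contact_force: [1.1, 0.7, -0.7]
grip_width: 0.23
gripper_force: 0.0
```

Request:
{"fn": "step_arm", "kwargs": {
  "moves": [
    {"xyz":[0,0,0],"twist":0},
    {"xyz":[0,0,0],"twist":0},
    {"xyz":[0,0,0],"twist":0}
  ]
}}

```text
time_s: 1.98
tool_pos: [0.5118, -0.0478, 0.1472]
ee_rot: [0.663, 0.749, 0.0, 0.0]
contact_force: [-0.5, 0.5, 0.2]
grip_width: 0.231
gripper_force: 0.0
```

Run:
```python
from h import *
totool([.5114,-.0495,.082],6.9)
s=readout.state(); print(s["time_s"],s["grip_width"],np.round(s["contact_force"],2))
i=vision.camera_info("wrist"); im=vision.get_image("wrist")[:,:,::-1]; cv2.imwrite("pics/w1.png",im)
print({k:np.round(v,4).tolist() for k,v in i.items() if not isinstance(v,str)})
```

```text
p [ 0.5118 -0.0478  0.1472] shift cm [-0.17 -0.06  6.52] twist 0.1
1.975 0.23079683958631356 [-0.51  0.49  0.23]
{'fx': 371.6483, 'fy': 371.6483, 'cx': 325.595, 'cy': 242.5083, 'T': [[0.9925, -0.1182, -0.0312, 0.5035], [0.1222, 0.9599, 0.2521, 0.0235], [0.0001, -0.254, 0.9672, 0.2944], [0.0, 0.0, 0.0, 1.0]]}
```

View pics/w1.png

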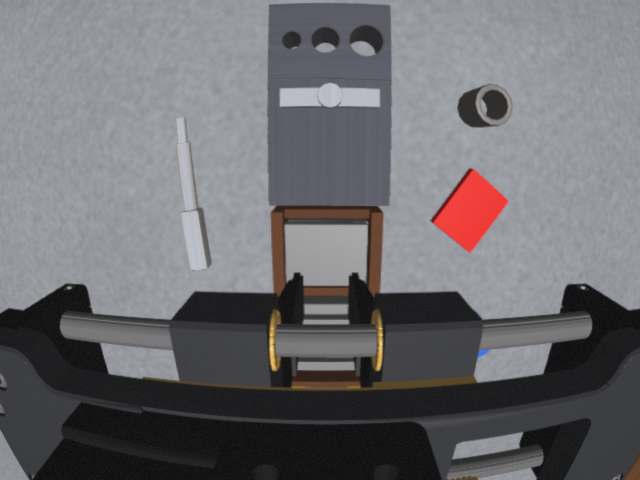

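The wrist view shows the slug in the well, with its front edge at about row 222 and columns 285–369. The stop bar is at row 97, columns 279–380, and the open fingertips are above the slug at columns 298 and 354.

```bash
cat >> h.py <<'E'
def fray(i,u,v,z):
    x,y=(u-i["cx"])/i["fx"],(v-i["cy"])/i["fy"]; t=np.hypot(x,y); k=np.sin(t)/t
    T=np.array(i["T"]); d=T[:3,:3]@np.array([x*k,-y*k,-np.cos(t)]); return (T[:3,3]+d*(z-T[2,3])/d[2])*1000
a=np.radians(6.9); EX=np.array([np.cos(a),np.sin(a)]); EY=np.array([-EX[1],EX[0]])
def bx(p): q=np.asarray(p)[:2]-np.array([511.4,-49.5]); return np.round([q@EX,q@EY],1)  # mm rel. first slug centre
E
python3 - <<'E'
from h import *
i=vision.camera_info("wrist"); g=cv2.cvtColor(cv2.imread("pics/w1.png"),cv2.COLOR_BGR2GRAY)
for v in(230,250,265): 
    c=np.where(g[v,275:380]>120)[0]+275; print("slug row",v,c[0],c[-1],bx(fray(i,c[0]-.5,v,.054)),bx(fray(i,c[-1]+.5,v,.054)))
c=np.where(g[205:240,326]>120)[0]+205; print("slug front",c,bx(fray(i,326,c[0]-.5,.054)))
c=np.where(g[100,260:400]>130)[0]+260; print("bar",c[0],c[-1],bx(fray(i,c[0]-.5,100,.055)),bx(fray(i,c[-1]+.5,100,.055)))
for u in (290,370):
    c=np.where(g[80:130,u]>130)[0]+80; print("bar col",u,c[0],c[-1],bx(fray(i,u,c[-1]+.5,.055)),bx(fray(i,u,c[0]-.5,.055)))
print(bx(np.array(readout.state()["tool_pos"])*1000))
E
```

```text
slug row 230 285 367 [-26.2  18.9] [29.1 19. ]
slug row 250 286 366 [-25.9   5. ] [28.8  5.1]
slug row 265 286 366 [-26.2  -5.7] [29.2 -5.5]
slug front [225 226 227 228 229 230 231 232 233 234 235 236 237 238 239] [ 1.4 22.6]
bar 260 399 [-41.4 104.8] [ 48.4 105.3]
bar col 290 88 105 [-21.7 100.6] [-21.7 112.4]
bar col 370 88 106 [ 29.2 100.2] [ 29.2 112.7]
[0.6 1.8]
```

Request:
{"fn": "step_arm", "kwargs": {
  "moves": [
    {"xyz":[-0.2,0,3],"twist":0},
    {"xyz":[-0.2,0,5.5],"twist":0},
    {"xyz":[-0.2,0,6.3],"twist":0},
    {"xyz":[-0.2,0,6.3],"twist":0},
    {"xyz":[-0.2,0,6.3],"twist":0}
  ]
}}

```text
time_s: 2.65
tool_pos: [0.5129, -0.0507, 0.0851]
ee_rot: [0.663, 0.749, 0.001, 0.001]
contact_force: [-0.1, -0.3, -0.4]
grip_width: 0.229
gripper_force: 0.0
```

Request:
{"fn": "step_arm", "kwargs": {
  "moves": [
    {"xyz":[0,0,0.4],"twist":0},
    {"xyz":[0,0,0.6],"twist":0},
    {"xyz":[0,0,0.7],"twist":0},
    {"xyz":[0,0,0.7],"twist":0},
    {"xyz":[0,0,0.7],"twist":0}
  ]
}}

```text
time_s: 3.28
tool_pos: [0.512, -0.0507, 0.0767]
ee_rot: [0.663, 0.749, 0.0, 0.0]
contact_force: [-0.5, -0.5, 0.4]
grip_width: 0.231
gripper_force: 0.0
```

Request:
{"fn": "step_arm", "kwargs": {
  "moves": [
    {"xyz":[0,0,0.1],"twist":0},
    {"xyz":[0,0,0.1],"twist":0},
    {"xyz":[0,0,0.1],"twist":0}
  ]
}}

```text
time_s: 3.65
tool_pos: [0.5123, -0.0508, 0.0763]
ee_rot: [0.663, 0.749, 0.0, 0.0]
contact_force: [-0.5, 0.3, 4.4]
grip_width: 0.229
gripper_force: 2.5
```

Request:
{"fn": "step_arm", "kwargs": {
  "moves": [
    {"xyz":[0,0,0.06],"twist":0},
    {"xyz":[0,0,0.06],"twist":0},
    {"xyz":[0,0,0.06],"twist":0}
  ]
}}

```text
time_s: 4.03
tool_pos: [0.5126, -0.0508, 0.0762]
ee_rot: [0.663, 0.749, 0.0, 0.001]
contact_force: [-2.2, 0.0, 8.6]
grip_width: 0.23
gripper_force: 3.9
```

Request:
{"fn": "step_arm", "kwargs": {
  "moves": [
    {"xyz":[0.2,0,0],"twist":0},
    {"xyz":[0.4,0,0],"twist":0},
    {"xyz":[0.7,0,0],"twist":0},
    {"xyz":[1.0,0,0],"twist":0},
    {"xyz":[1.2,0,0],"twist":0},
    {"xyz":[1.2,0,0],"twist":0}
  ]
}}

```text
time_s: 4.78
tool_pos: [0.5117, -0.0391, 0.0762]
ee_rot: [0.663, 0.749, 0.001, 0.001]
contact_force: [-0.2, -0.6, 5.7]
grip_width: 0.232
gripper_force: 2.9
```

```bash
cat >> h.py <<'E'
def look(n):
    i=vision.camera_info("wrist"); im=vision.get_image("wrist")[:,:,::-1].copy(); cv2.imwrite(f"pics/{n}.png",im); s=readout.state()
    print("t",s["time_s"],"tool bx",bx(np.array(s["tool_pos"])*1000),s["tool_pos"][2],np.round(s["contact_force"],1)); return i,im
E
python3 - <<'E'
from h import *
i,im=look("w2"); cv2.imwrite("pics/w2c.png",cv2.resize(im[60:340,220:440],None,fx=2,fy=2))
E
```

```text
t 4.825 tool bx [ 1.6 10.3] 0.07625016019713929 [-0.5 -0.4  5.9]
```

View pics/w2c.png

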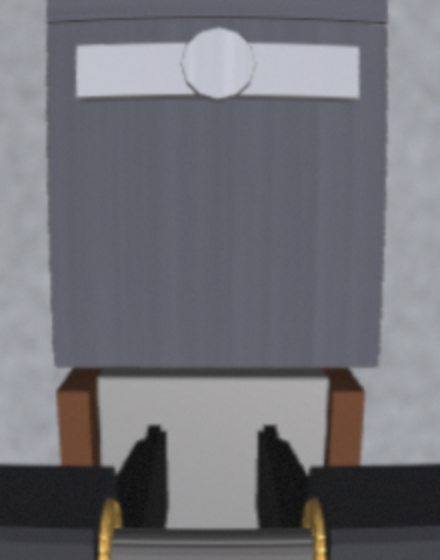

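The slug's front edge is at crop row ~375, between columns 98 and 330. The stop bar spans columns 76–359 with its face at row ~98. The slug has moved forward with the fingers.

```bash
cat >> h.py <<'E'
def meas(i,im,z,v0,v1,rows,thr=115):
    g=cv2.cvtColor(im,cv2.COLOR_BGR2GRAY)
    for u in (300,325,350):
        c=np.where(g[v0:v1,u]>thr)[0]+v0; print("front",u,c[0],bx(fray(i,u,c[0]-.5,z)))
    for v in rows:
        c=np.where(g[v,262:392]>thr)[0]+262; m=c[(c>270)&(c<384)]; print("edges",v,m[0],m[-1],bx(fray(i,m[0]-.5,v,z)),bx(fray(i,m[-1]+.5,v,z)))
    P=[bx(fray(i,220+x/2,60+98/2,.055)) for x in (76,359)]; print("bar approx",P)
E
python3 - <<'E'
from h import *
i=vision.camera_info("wrist"); meas(i,cv2.imread("pics/w2.png"),.054,225,260,(255,265))
E
```

```text
front 300 249 [-10.   34.5]
front 325 249 [ 1.8 34.6]
front 350 249 [13.7 34.6]
edges 255 271 383 [-24.3  31.3] [29.9 31.3]
edges 265 271 382 [-24.5  26.2] [29.6 26.2]
bar approx [array([-28.4,  99.9]), array([ 35.4, 100.1])]
```

Request:
{"fn": "step_arm", "kwargs": {
  "moves": [
    {"xyz":[0.1,0,0.03],"twist":0},
    {"xyz":[0.3,0,0.03],"twist":0},
    {"xyz":[0.6,0,0.03],"twist":0},
    {"xyz":[0.9,0,0.03],"twist":0},
    {"xyz":[1.0,0,0.03],"twist":0},
    {"xyz":[1.0,0,0.03],"twist":0}
  ]
}}

```text
time_s: 5.58
tool_pos: [0.5108, -0.0294, 0.0762]
ee_rot: [0.663, 0.749, 0.001, 0.002]
contact_force: [-0.7, -1.7, 6.1]
grip_width: 0.23
gripper_force: 3.2
```

Request:
{"fn": "step_arm", "kwargs": {
  "moves": [
    {"xyz":[0.2,0,0.0],"twist":0},
    {"xyz":[0.5,0,0.03],"twist":0},
    {"xyz":[0.8,0,0.06],"twist":0},
    {"xyz":[0.8,0,0.06],"twist":0}
  ]
}}

```text
time_s: 6.08
tool_pos: [0.5103, -0.0215, 0.0762]
ee_rot: [0.663, 0.749, 0.001, 0.002]
contact_force: [0.3, -1.5, 9.6]
grip_width: 0.233
gripper_force: 4.2
```

Request:
{"fn": "step_arm", "kwargs": {
  "moves": [
    {"xyz":[0.2,0,0.0],"twist":0},
    {"xyz":[0.5,0,0.03],"twist":0},
    {"xyz":[0.8,0,0.05],"twist":0},
    {"xyz":[0.8,0,0.05],"twist":0}
  ]
}}

```text
time_s: 6.58
tool_pos: [0.5094, -0.0134, 0.0757]
ee_rot: [0.663, 0.749, 0.001, 0.002]
contact_force: [1.0, -0.2, 8.2]
grip_width: 0.229
gripper_force: 4.2
```

Run:
```python
from h import *
i,im=look("w3"); cv2.imwrite("pics/w3c.png",cv2.resize(im[60:340,220:440],None,fx=2,fy=2)); meas(i,im,.053,200,260,(255,265))
```

```text
t 6.625 tool bx [ 2.4 36. ] 0.0757400661180845 [-0.5 -1.   7.8]
front 300 248 [-9.2 60.6]
front 325 249 [ 2.7 60.2]
front 350 249 [14.6 60.1]
edges 255 271 383 [-23.5  56.9] [30.8 56.9]
edges 265 271 382 [-23.7  51.8] [30.6 51.8]
bar approx [array([-27.4, 125.6]), array([ 36.1, 125.8])]
```

View pics/w3c.png

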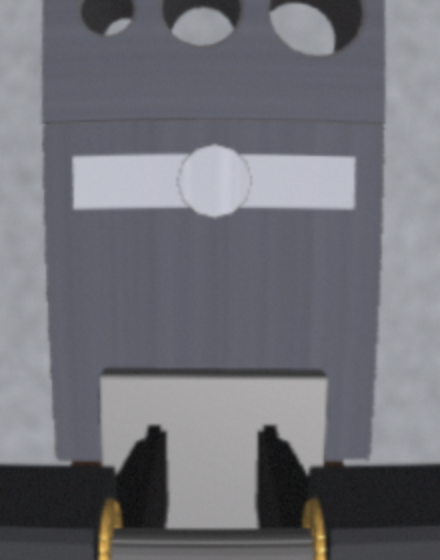

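The slug is flat across the sill, with its front edge at crop row ~375 and columns 101–327. The bar, at columns 73–355 with its face at row 209, is well centred ahead of it.

Request:
{"fn": "step_arm", "kwargs": {
  "moves": [
    {"xyz":[0.3,0,0.03],"twist":0},
    {"xyz":[0.6,0,0.08],"twist":0},
    {"xyz":[0.9,0,0.12],"twist":0},
    {"xyz":[0.9,0,0.12],"twist":0}
  ]
}}

```text
time_s: 7.12
tool_pos: [0.5086, -0.0044, 0.0749]
ee_rot: [0.663, 0.749, 0.001, 0.002]
contact_force: [-0.5, -1.1, 10.6]
grip_width: 0.228
gripper_force: 5.1
```

Run:
```python
from h import *
i,im=look("w4"); meas(i,im,.052,225,260,(255,265))
g=cv2.cvtColor(im,cv2.COLOR_BGR2GRAY); m=(g>135).astype(np.uint8); m[225:]=0; m[:,:250]=0; m[:,400:]=0
n,l,st,ce=cv2.connectedComponentsWithStats(m)
for s in st[1:]:
    if s[4]>400: print("blob",s, bx(fray(i,s[0]-.5,s[1]+s[3]/2,.055)),bx(fray(i,s[0]+s[2]-.5,s[1]+s[3]/2,.055)))
```

```text
t 7.175 tool bx [ 2.6 45.1] 0.07494376575062686 [-0.8  0.3 12.3]
front 300 249 [-9.  69.2]
front 325 249 [ 2.9 69.2]
front 350 249 [14.8 69.2]
edges 255 271 383 [-23.3  65.9] [31.1 65.9]
edges 265 271 382 [-23.5  60.8] [30.8 60.8]
bar approx [array([-27. , 134.5]), array([ 36.2, 134.8])]
blob [ 250    0  150   30 4195] [-31.6 180.1] [ 36.8 180.2]
blob [355  76  32  29 703] [ 15.9 142.5] [ 30.3 143. ]
blob [305  79  31  21 499] [ -6.2 142.9] [  7.5 142.9]
blob [ 256  153  141   37 3909] [-28.6 106.1] [ 35.3 106.2]
```

Request:
{"fn": "step_arm", "kwargs": {
  "moves": [
    {"xyz":[0.3,0,0.0],"twist":0},
    {"xyz":[0.6,0,0.03],"twist":0},
    {"xyz":[1.0,0,0.06],"twist":0},
    {"xyz":[1.0,0,0.06],"twist":0}
  ]
}}

```text
time_s: 7.68
tool_pos: [0.5073, 0.0055, 0.0743]
ee_rot: [0.663, 0.749, 0.001, 0.002]
contact_force: [0.1, -0.7, 10.6]
grip_width: 0.235
gripper_force: 5.2
```

Request:
{"fn": "step_arm", "kwargs": {
  "moves": [
    {"xyz":[0.3,0,-0.03],"twist":0},
    {"xyz":[0.6,0,-0.03],"twist":0},
    {"xyz":[0.9,0,-0.03],"twist":0},
    {"xyz":[1.2,0,-0.03],"twist":0},
    {"xyz":[1.5,0,-0.03],"twist":0},
    {"xyz":[1.5,0,-0.03],"twist":0}
  ]
}}

```text
time_s: 8.43
tool_pos: [0.5053, 0.0205, 0.0743]
ee_rot: [0.663, 0.749, 0.001, 0.002]
contact_force: [0.3, -0.8, 9.9]
grip_width: 0.231
gripper_force: 4.7
```

Run:
```python
from h import *
i,im=look("w5"); cv2.imwrite("pics/w5c.png",cv2.resize(im[130:340,220:440],None,fx=2.8,fy=2.8,interpolation=cv2.INTER_CUBIC)); meas(i,im,.052,244,262,(255,265))
```

```text
t 8.475 tool bx [ 2.3 70.2] 0.07424844143093691 [ 0.4 -0.9  9.2]
front 300 251 [-9.2 93.5]
front 325 244 [ 2.6 97. ]
front 350 252 [14.5 93. ]
edges 255 271 383 [-23.5  91.3] [30.7 91.2]
edges 265 271 383 [-23.7  86.2] [30.9 86.2]
bar approx [array([-27.2, 159.6]), array([ 35.8, 159.8])]
```

View pics/w5c.png

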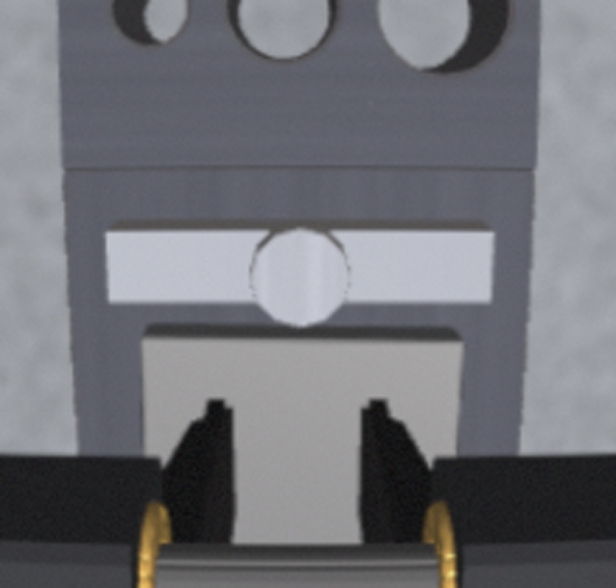

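The slug lies flat on the gauge. Its front edge is at crop row ~335, columns 142–462, and the bar face is at row ~303, columns 106–493. The slug is centred with about 7 mm left to go.

Request:
{"fn": "step_arm", "kwargs": {
  "moves": [
    {"xyz":[0.2,0,-0.03],"twist":0},
    {"xyz":[0.4,0,-0.03],"twist":0},
    {"xyz":[0.55,0,-0.03],"twist":0},
    {"xyz":[0.65,0,-0.03],"twist":0},
    {"xyz":[0.65,0,-0.03],"twist":0}
  ]
}}

```text
time_s: 9.1
tool_pos: [0.5042, 0.0268, 0.0743]
ee_rot: [0.663, 0.749, 0.001, 0.002]
contact_force: [0.1, -1.6, 8.2]
grip_width: 0.234
gripper_force: 4.2
```

Request:
{"fn": "step_arm", "kwargs": {
  "moves": [
    {"xyz":[0.05,0,0],"twist":0},
    {"xyz":[0.1,0,0],"twist":0},
    {"xyz":[0.1,0,0],"twist":0}
  ]
}}

```text
time_s: 9.48
tool_pos: [0.5042, 0.0274, 0.0743]
ee_rot: [0.663, 0.749, 0.001, 0.002]
contact_force: [0.6, -2.9, 8.1]
grip_width: 0.229
gripper_force: 4.1
```

Request:
{"fn": "step_arm", "kwargs": {
  "moves": [
    {"xyz":[0.05,0,0],"twist":0},
    {"xyz":[0.1,0,0],"twist":0},
    {"xyz":[0.1,0,0],"twist":0}
  ]
}}

```text
time_s: 9.85
tool_pos: [0.5042, 0.0282, 0.0743]
ee_rot: [0.663, 0.749, 0.001, 0.002]
contact_force: [0.7, -4.2, 8.1]
grip_width: 0.228
gripper_force: 3.9
```

Run:
```python
from h import *
i,im=look("w6"); cv2.imwrite("pics/w6c.png",cv2.resize(im[190:290,250:400],None,fx=5,fy=5,interpolation=cv2.INTER_CUBIC))
```

```text
t 9.9 tool bx [ 2.2 78. ] 0.07428792995880998 [ 0.7 -4.1  7.9]
```

View pics/w6c.png

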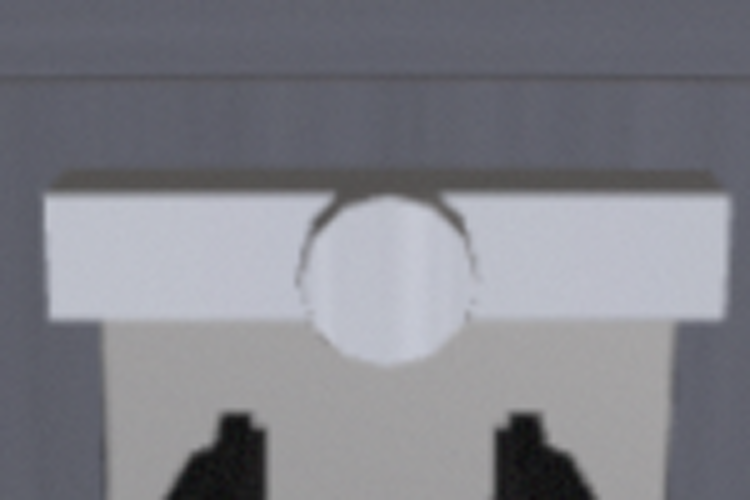

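The slug's front edge now meets the bar face at crop row ~320. Slug columns 103–674 and bar columns 47–727 share a centre at ~388. I'll add one small extra push to seat it square.

Request:
{"fn": "step_arm", "kwargs": {
  "moves": [
    {"xyz":[0.07,0,0],"twist":0},
    {"xyz":[0.15,0,0],"twist":0},
    {"xyz":[0.15,0,0],"twist":0},
    {"xyz":[0.15,0,0],"twist":0}
  ]
}}

```text
time_s: 10.4
tool_pos: [0.504, 0.0297, 0.0743]
ee_rot: [0.663, 0.749, 0.001, 0.002]
contact_force: [1.1, -3.7, 7.0]
grip_width: 0.228
gripper_force: 3.9
```

Request:
{"fn": "step_arm", "kwargs": {
  "moves": [
    {"xyz":[0,0,-0.1],"twist":0},
    {"xyz":[0,0,-0.3],"twist":0},
    {"xyz":[0,0,-1],"twist":0},
    {"xyz":[0,0,-3],"twist":0},
    {"xyz":[0,0,-7],"twist":0},
    {"xyz":[-6,0,-11],"twist":0},
    {"xyz":[-12,0,-13],"twist":0},
    {"xyz":[-12,0,-13],"twist":0},
    {"xyz":[-12,0,-13],"twist":0}
  ]
}}

```text
time_s: 11.52
tool_pos: [0.5162, -0.0885, 0.202]
ee_rot: [0.664, 0.748, 0.0, -0.001]
contact_force: [0.1, -0.2, -0.7]
grip_width: 0.231
gripper_force: 0.0
```

Run:
```python
from h import *
i,im=look("w7")
cv2.imwrite("pics/w7c.png",cv2.resize(im[40:330,200:450],None,fx=2,fy=2,interpolation=cv2.INTER_CUBIC))
```

```text
t 11.575 tool bx [ -0.2 -38.4] 0.2013330580247982 [ 0.9 -0.1 -0.7]
```

View pics/w7c.png

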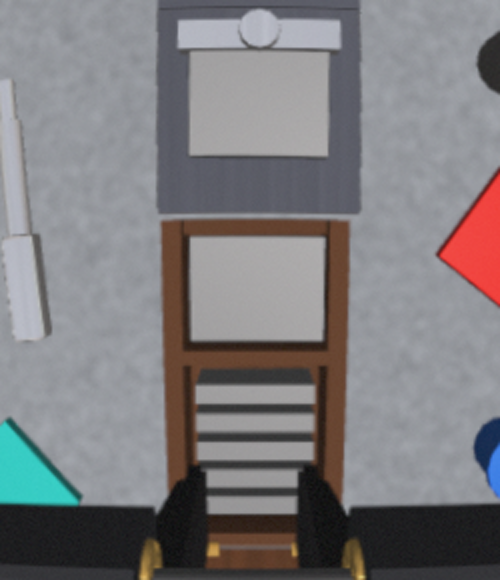

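The slug lies flat on the gauge, at crop columns 189–329 and rows 50–157. It is up against the bar at columns 178–341, row ~48. The second slug is still in the well at (257,288). I'll check it numerically.

Run:
```python
from h import *
i=vision.camera_info("wrist"); im=cv2.imread("pics/w7.png"); g=cv2.cvtColor(im,cv2.COLOR_BGR2GRAY).astype(float)
for u in (300,318,340,358):
    c=g[100:130,u]; k=int(np.argmin(np.diff(c))); b=g[55:75,u]; j=int(np.argmin(np.diff(b)))
    T,F=bx(fray(i,u,100+k+.5,.052)),bx(fray(i,u,55+j+.5,.055)); print(u,"trail",T,"face",F,"gap-44:",F[1]-T[1]-44)
d=np.diff(g[90,280:380]); l,r=280+np.argmax(d)+.5,280+np.argmin(d)+.5; print("slug ctr x",(fray(i,l,90,.052)[:2]+fray(i,r,90,.052)[:2])@EX/2,r-l)
d=np.diff(g[60,270:390]); l,r=270+np.argmax(d)+.5,270+np.argmin(d)+.5; print("bar ctr x",(fray(i,l,60,.055)[:2]+fray(i,r,60,.055)[:2])@EX/2,r-l)
```

```text
300 trail [-20.3  57.3] face [-20.1 100.9] gap-44: -0.3999999999999915
318 trail [-6.1 57.1] face [ -6.1 100.7] gap-44: -0.3999999999999986
340 trail [11.2 57.2] face [ 11.1 100.7] gap-44: -0.5
358 trail [25.4 57.4] face [ 25.2 101. ] gap-44: -0.3999999999999986
slug ctr x 504.30479582538544 69.0
bar ctr x 485.1016563507507 32.0
```

```bash
python3 -c "
from workcell import order; print(order.sign_off())"
```

```text
the job is handed in; nothing more can be done
None
```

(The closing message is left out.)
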